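Free the cam lock and close the jaw of a carver's holding jig

TASK

The carved rosette lies loose in the holding jig, and the cam plate blocks the sliding jaw. Push the cam's lever post round until the notch (the cam's low point) faces the slide's roller, and only then push the slide forward until it is fully home, so that its jaw brings the rosette up against the V-shaped stop. Do not touch or lift the rosette itself, do not force the slide against the cam, and leave the jar, the chisel and the offcut where they are.

Things in the scene. Friction and masses are not known exactly. Their poses are not given: they have to be found in the camera images.
- jig: Fixed plywood board 280 x 250 x 20 mm (x, y, z) on the bench. Origin under its centre at bench height; x forward (the way the slide is pushed, away from the robot), y left, z up; all offsets below are in this frame. It lies elsewhere and turned about z in each start. Lane of jaw, rosette and V stop at y +55 mm, cam lane at y -60. Rails along x at y -115 and +115, tops 36 mm high.
- slide (a joint): Travel of the wooden slide along the jig's +x, m: 0 fully back, 0.030 fully home (hard stop). Starts between 0 and 0.003. Takes about 3 N to move and stays where left. Unless the cam is at its low point, the roller meets the cam's rim at about 0.006 and the slide goes no farther.
- push_face (a point): Centre of the rear (-x) face of the slide's upright push plate: 64 mm wide in y, 12 mm thick, from 36 to 96 mm above the bench (this point at 76 mm). Moves with the slide; at slide 0 at jig (-96, 0) mm. Push it towards jig +x. Below it is the slide's cross bar, 214 mm wide, top 36 mm above the bench, rear face level with the plate's.
- roller_axis (a point): Top centre of the slide's steel follower roller, 16 mm diameter, 14 mm tall, at the front of the slide's right arm (y = -60 mm), 36 mm above the bench; at slide 0 at jig (-24, -60) mm. It enters the cam's notch when the slide goes home.
- cam (a joint): Angle of the cam about its upright pivot, rad, growing anticlockwise seen from above. 0 = low point: the notch faces the roller (towards jig -x); within 0.2 of 0 the roller can enter. Starts between 0.8 and 1.9, so turn it clockwise seen from above; it can go past 0, to a stop at -0.6. Takes about 0.1 N m (2 N at the post) and stays where left.
- cam_pivot (a point): Axis of the cam at the top of the plate, 36 mm above the bench, at jig (30, -60) mm. The cam is a round aluminium plate, 80 mm diameter, 12 mm thick (24 to 36 mm above the bench), with one notch, 32 mm wide, whose floor is 13 mm from the axis.
- post_top (a point): Centre of the top of the cam's upright steel post, 16 mm diameter, up to 98 mm above the bench, standing at the end of a flat lever (16 mm wide, top 42 mm above the bench), 62 mm from the cam's axis. Seen from above the lever points at jig angle -120 degrees + cam angle (0 is jig +x, anticlockwise positive): outward and backward at the low point.
- notch (a point): Middle of the notch's floor at the top of the cam plate, 13 mm from the axis; it moves with the cam. The notch opens from the axis towards this point.
- rosette: Loose carved wooden flower, 70 mm diameter, 32 mm tall (rim 14 mm), about 100 g, lying flat on the jig's board between jaw and V stop (lane y +55 mm). Origin at the centre of its underside, 20 mm above the bench. The jaw is 66 mm wide, top 46 mm above the bench, its face at jig x -5 mm at slide 0, +25 mm when home.
- nest (a point): Where the rosette's origin lies when it touches both faces of the V stop: jig (61.5, 55) mm, on the board's top. The V stop's wooden blocks are 44 mm high above the bench and reach from about jig x = 77 to 132 mm.
- jar: Bystander: closed white jar, 60 mm diameter, 65 mm tall, on the bench to the left of the jig. Origin at the centre of its underside.
- chisel: Bystander: carving chisel with a wooden handle, about 180 mm long, 22 mm thick, lying on the bench to the right of the jig. Origin near its middle, on the bench; x along its length.
- offcut: Bystander: wooden offcut 60 x 30 x 22 mm on the bench to the left of the jig. Origin at the centre of its underside.

How it is judged:
By the outcome, as a careful person would: the job done as asked, in the order asked, and still so for the second after the job is handed in, with the robot touching nothing.
It also fails if it takes over 58 s, if anything falls off the work surface, if the arm or the gripper's body presses on something with over 40 N, if the wrist force passes 120 N, or if a joint passes its speed limit or range.

ROBOT

A 6-joint arm with a two-finger parallel gripper is mounted at the origin on the work surface. World frame = base frame: x ahead of the robot, y to its left, z up, the work surface at z = 0. Lengths are in mm, angles in rad, forces in N, time in s.
With the tool pointing down it reaches from about 425 to 1125 mm from the base axis. Payload 14.9 kg.
Tool frame: the origin (TCP) lies midway between the tips of the shut fingers; the grasp point (between the pads) lies 19 mm behind it; z points along the fingers, y is the line along which they close (so a half turn about z gives the same grasp; the last joint's range is limited). The gripper opens to 91 mm and grips with 3 to 60 N. Pads are 32 mm wide; open, the fingers measure 118 mm over their backs; the gripper's body (76 mm by 178 mm) begins 60 mm behind the grasp point.
Start: joints at [1.122, 0.379, 1.734, -0, 1.028, -0.033], TCP at [282.754, 640.366, 191.232] pointing down, gripper open.
Joint ranges: [-2.77, 2.77], [-0.74, 2.19], [0, 2.66], [-1.06, 4.2], [0.31, 2.87], [-3.08, 3.08]. Speed limits (rad/s): [1.89, 1.89, 2.39, 3.14, 3.14, 3.14].

INTERFACE

Orientations are given as [roll, pitch, yaw] about the fixed x, y, z axes, in that order (R = Rz(yaw) Ry(pitch) Rx(roll)).
In Python, from rig import r gives the robot as it stands.
- The arm moves only by the tool step_arm, never from a script. Its argument "commands" is text: rows parted by semicolons, each of 7 numbers parted by spaces: the shift along the tool's x, y, z in m, then the turn, a rotation vector about the tool's x, y, z in degrees, then the finger opening in m, from 0 to 0.0912. A call has 1 to 5 rows; each row shifts and turns the commanded pose from where the row before left it, along the tool's axes as they then stand; what a row does not reach is not made up. A row lasts 1/10 s, in which the tool goes at most 50 mm and 8.59 degrees, less where a joint would pass 70% of its speed; a pose out of reach is approached as far as the arm can. A call is refused whole if a number of a shift passes 0.05 or a number of a turn 8.59, either way. A call with a gripper value outside its range is refused whole. The fingers move at their own pace and stop on an object; "newtons" is the grip in N (left out, the last holds). Time passes only in rows, so rows that do not move let the fingers close. It gives the time, the measured TCP pose, the force, the opening and the grip force at its end, in the units of the state.
- r.read_state(): the state, without advancing time (a new reading comes with each control period).
- r.snapshot(name): name is "scene" or "top" or "wrist"; returns (picture, depth): 384x512x3 uint8, red, green, blue; 384x512 float32, mm along the optical axis (not along the pixel's ray), 0 where there is no reading.
- r.camera_info(name): a dict with "fovy" (degrees; the focal length in pixels is half the picture's height over the tangent of half this angle, whatever the lens; pixels are square), "cx", "cy" (the principal point, pixels), "cam_to_world" (4x4, takes a point from camera to world coordinates). Camera axes: x right, y down, z forward; pixel columns grow to the right and rows downward; lengths in mm; the calibration is good to about 2 mm. A picture is of the moment at which its call begins: read the wrist's pose just before it. camera_info takes no time and is no camera call; for the wrist camera it gives the pose at the moment of the call.
- r.job_done(): hands the job in; it is judged then, once.
Trained networks look in the newest picture that a camera, given by its name, has taken for a name from the list of things; names that differ only in an ending like _2 or _b are one class to them, and where a whole thing is asked for, a point or a joint stands for the part that bears it (a point fixed in the world has none). Each returns a list of dicts, best first, with "p" (0 to 1); they miss things now and then, are a little off and sometimes report something else, mostly with a low value. They report only what shows in the picture. A call takes as long as a camera call.
- r.find_in(label, camera): "point" ([x, y, z] in mm, in world coordinates, good to about 4 mm: the middle of the surface that is visible of it).
- r.silhouettes(label, camera): "pixels" (384x512 bool, what is visible of it).
- r.place_of(label, camera): "point" ([x, y, z] in mm, in world coordinates, good to about 4 mm: a listed point, or the origin of a listed thing).
The state is a dict: "time_s": time; "q": joint angles; "joint_vel": joint speeds; "tau": joint torques, N m; "ee_pos": TCP position; "eef_rot": TCP orientation; "force": force on the tool from outside, world axes, zero at the start; "torque": the same for the moment, N m; "width": finger opening in mm; "finger_force": force on a finger pad.
Only numpy, scipy, OpenCV 4.12 (cv2) and the standard library are available. Lean on these libraries where they do the work, as an engineer would, in place of code of your own. Each camera call takes 0.05 s, during which the arm holds its last target. There are 200 camera calls.

## Working session

There is one attempt and no reset: what is moved stays moved. The work goes in short steps, Python scripts to look and compute and a tool call to move; the robot and the scene stay as the last step left them, time stands still between calls to the robot, and variables do not carry over. Pictures are saved under pics/ and viewed, at most 10 in all, crops included, and the job is handed in when it is done.

Besides the shell and the picture viewer there is one more tool, called after "Request:" as name(argument=value, ...) on one line, values as JSON. step_arm: Moves the arm, as the interface text tells. Its arguments: {"type":"object","properties":{"commands":{"type":"string"},"newtons":{"type":"number"}},"required":["commands"]}

```bash
ls; mkdir -p pics; python3 - <<'E'
from rig import r
import cv2,numpy as np
s=r.read_state();print(s['time_s'],s['ee_pos'],s['eef_rot'])
p,d=r.snapshot("top");cv2.imwrite('pics/top.png',p[:,:,::-1])
for l in ["jig","push_face","roller_axis","cam_pivot","post_top","notch","rosette","nest","jar","chisel","offcut"]:
    o=r.place_of(l,"top")
    print(l,[(np.round(x['point']).tolist(),round(x['p'],2)) for x in o[:2]])
E
```

```text
pics
0.0 [282.56332533 639.98706018 190.59960014] [-3.14054653e+00 -1.60300843e-05  2.72583552e+00]
jig [([566.0, 31.0, -2.0], 0.88), ([477.0, 10.0, 79.0], 0.5)]
push_face [([476.0, 6.0, 77.0], 0.71)]
roller_axis [([566.0, -30.0, 36.0], 0.87)]
cam_pivot [([612.0, -19.0, 33.0], 0.65)]
post_top [([672.0, -29.0, 98.0], 0.57), ([564.0, -32.0, 34.0], 0.21)]
notch [([620.0, -28.0, 39.0], 0.8)]
rosette [([609.0, 104.0, 18.0], 0.68), ([597.0, 102.0, 22.0], 0.64)]
nest [([607.0, 105.0, 20.0], 0.65), ([478.0, 6.0, 82.0], 0.53)]
jar [([548.0, 252.0, 2.0], 0.7)]
chisel [([642.0, -196.0, -0.0], 0.72)]
offcut [([428.0, 227.0, 4.0], 0.61)]
```

View pics/top.png

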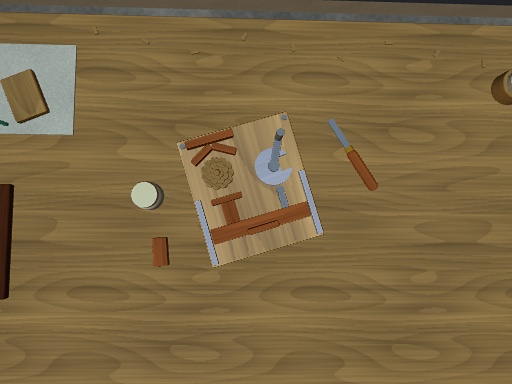

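The top view shows the jig turned about 15° anticlockwise, with board corners at (180,143), (286,113), (323,234) and (214,266). The post is at (280,133), the notch is on the right at about (287,160), and the push plate is at (264,226).

```bash
cat > h.py <<'E'
import numpy as np,cv2
from rig import r
def cloud(cam):
    p,d=r.snapshot(cam);c=r.camera_info(cam);f=192/np.tan(np.radians(c['fovy'])/2)
    v,u=np.mgrid[:384,:512];P=np.stack([(u-c['cx'])*d/f,(v-c['cy'])*d/f,d],-1)
    T=np.array(c['cam_to_world']);return p,P@T[:3,:3].T+T[:3,3],d>0
def tool(w): # world target -> shift in tool axes (tool pointing down)
    s=r.read_state();y=s['eef_rot'][2];d=np.array(w)-s['ee_pos']
    X=np.array([np.cos(y),np.sin(y),0]);Y=np.array([np.sin(y),-np.cos(y),0])
    return [round(float(a),1) for a in (d@X,d@Y,-d[2])],round(float(np.degrees(y)),1)
E
python3 - <<'E'
from h import *
p,W,ok=cloud("top")
near=ok&(abs(W[...,0]-566)<190)&(abs(W[...,1]-31)<190)
z=W[...,2]
b=near&(z>13)&(z<60)
n,l,st,ce=cv2.connectedComponentsWithStats(b.astype(np.uint8));
k=1+np.argmax(st[1:,4]);q=W[l==k];q=q[z[l==k]<27]
rc=cv2.minAreaRect(q[:,:2].astype(np.float32));print(rc)
t=W[near&(z>90)&(z<106)];
for m,nm in ((t[:,0]>580,'post'),(t[:,0]<520,'plate')):
    print(nm,t[m].mean(0) if m.any() else None,m.sum(),cv2.minAreaRect(t[m][:,:2].astype(np.float32)) if m.any() else 0)
E
```

```text
((566.6834716796875, 33.99475860595703), (280.25506591796875, 250.35702514648438), 16.991382598876953)
post [673.46063588 -24.16162179  96.72401207] 52 ((673.6434936523438, -24.782978057861328), (14.996453285217285, 14.420689582824707), 1.6262223720550537)
plate [482.89398042   8.78660507  95.00849747] 195 ((482.958251953125, 8.540090560913086), (11.967617988586426, 63.78682327270508), 16.998811721801758)
```

Fitting the cloud gives jig (566.7, 34.0) at 17.0°. The post is at (673.6, −24.8), the pivot is about (612.9, −14.6), and the cam angle is about 93.5°. I'll approach above the post.

Request:
step_arm(commands="-0.0348 -0.025 0 0 0 0 0.04;-0.0348 -0.025 0 0 0 0 0.04;-0.0348 -0.025 0 0 0 0 0.04;-0.0348 -0.025 0 0 0 0 0.04;-0.0348 -0.025 0 0 0 0 0.04")

```text
time_s: 1.15
ee_pos: [392.1, 454.3, 191.4]
eef_rot: [3.141, 0.0, 2.726]
force: [0.8, -0.1, 0.5]
width: 54.0
finger_force: 0.0
```

Request:
step_arm(commands="-0.0348 -0.025 0 0 0 0 0.04;-0.0348 -0.025 0 0 0 0 0.04;-0.0348 -0.025 0 0 0 0 0.04;-0.0348 -0.025 0 0 0 0 0.04;-0.0348 -0.025 0 0 0 0 0.04")

```text
time_s: 1.65
ee_pos: [500.8, 269.5, 191.5]
eef_rot: [3.141, 0.0, 2.726]
force: [1.2, 0.2, -0.2]
width: 40.1
finger_force: 0.0
```

Request:
step_arm(commands="-0.0348 -0.025 0 0 0 0 0.04;-0.0348 -0.025 0 0 0 0 0.04;-0.0348 -0.025 0 0 0 0 0.04;-0.0348 -0.025 0 0 0 0 0.04;-0.0348 -0.025 0 0 0 0 0.04")

```text
time_s: 2.15
ee_pos: [609.6, 84.8, 191.4]
eef_rot: [3.141, 0.0, 2.726]
force: [-0.1, 0.2, 0.1]
width: 40.4
finger_force: 0.0
```

Request:
step_arm(commands="-0.0348 -0.025 0 0 0 0 0.04;-0.0348 -0.025 0 0 0 0 0.04;-0.0348 -0.025 0 0 0 0 0.04;0 0 0 0 0 -7.15 0.04;0 0 0 0 0 -7.15 0.04")

```text
time_s: 2.65
ee_pos: [674.4, -25.7, 191.0]
eef_rot: [-3.142, -0.0, 2.978]
force: [0.6, 0.2, -0.6]
width: 40.0
finger_force: 0.0
```

```bash
python3 - <<'E'
from h import *
s=r.read_state();print(s['time_s'],s['ee_pos'],s['width'],s['force'],tool([673.6,-24.8,62]))
E
```

```text
2.65 [674.43153867 -25.67139657 191.02286016] 40.02563801063839 [ 0.61314089  0.17449375 -0.60518926] ([1.0, 0.7, 129.0], 170.7)
```

Request:
step_arm(commands="0.001 0.001 0.032 0 0 0 0.04;0 0 0.032 0 0 0 0.04;0 0 0.032 0 0 0 0.04;0 0 0.03 0 0 0 0.04;0 0 0 0 0 0 0.026")

```text
time_s: 3.15
ee_pos: [670.5, -23.0, 61.5]
eef_rot: [-3.141, -0.006, 2.975]
force: [-1.1, -0.8, -0.2]
width: 34.7
finger_force: 0.0
```

Request:
step_arm(commands="0 0 0 0 0 0 0.026;0 0 0 0 0 0 0.026;0.0003 -0.0065 0 0 0 6 0.026;0.0003 -0.0065 0 0 0 6 0.026")

```text
time_s: 3.55
ee_pos: [671.2, -35.7, 67.4]
eef_rot: [3.14, 0.003, 2.762]
force: [2.2, 1.4, -0.1]
width: 26.1
finger_force: 1.2
```

Request:
step_arm(commands="0.0006 -0.0086 0 0 0 8 0.026;0.0006 -0.0086 0 0 0 8 0.026;0.0006 -0.0086 0 0 0 8 0.026;0.0006 -0.0086 0 0 0 8 0.026;0.0006 -0.0086 0 0 0 8 0.026")

```text
time_s: 4.05
ee_pos: [643.6, -67.9, 67.6]
eef_rot: [3.138, 0.003, 2.062]
force: [3.6, -0.9, -1.1]
width: 26.1
finger_force: 1.5
```

```bash
python3 - <<'E'
from h import *
s=r.read_state();y=s['eef_rot'][2];print(s['ee_pos'],np.degrees(y),s['force'],s['finger_force'])
print("ideal tcp", 612.9-62*np.cos(y),-14.6-62*np.sin(y))
p,d=r.snapshot("top");cv2.imwrite('pics/t2.png',cv2.resize(p[90:290,150:350,::-1],(600,600)))
E
```

```text
[643.62760938 -67.86819153  67.64718646] 118.1402530600002 [ 3.58902413 -0.94007093 -1.05842454] 1.5303247421979904
ideal tcp 642.1411531100142 -69.27133586072964
```

View pics/t2.png

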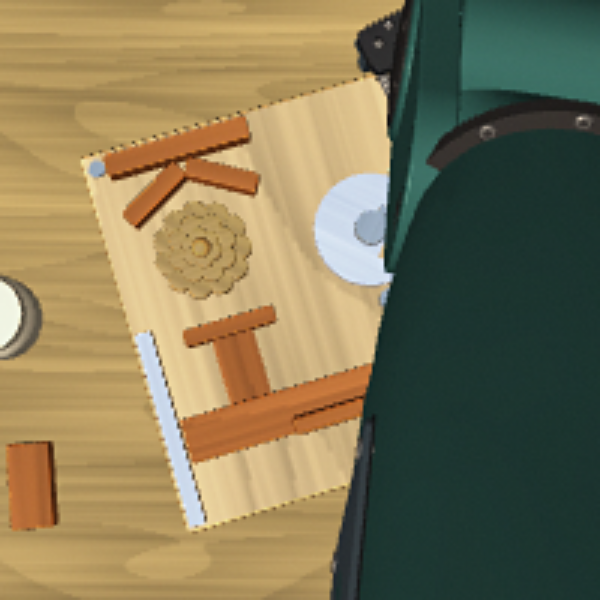

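The arm hides the cam in this view, but the cam lever has turned as commanded: the yaw reads 118° and the pushing forces are small. I'll continue the arc.

Request:
step_arm(commands="0.0006 -0.0086 0 0 0 8 0.026;0.0006 -0.0086 0 0 0 8 0.026;0.0006 -0.0086 0 0 0 8 0.026;0.0006 -0.0086 0 0 0 8 0.026;0.0006 -0.0086 0 0 0 8 0.026")

```text
time_s: 4.6
ee_pos: [601.5, -74.0, 67.2]
eef_rot: [3.138, 0.0, 1.367]
force: [3.2, -2.3, 0.7]
width: 25.9
finger_force: 1.5
```

Request:
step_arm(commands="0.0003 -0.006 0 0 0 5.6 0.026;0 0 0 0 0 0 0.026;0 0 0 0 0 0 0.026")

```text
time_s: 4.9
ee_pos: [594.9, -72.1, 66.2]
eef_rot: [3.14, -0.0, 1.277]
force: [-0.6, -0.4, 0.7]
width: 26.1
finger_force: 0.0
```

```bash
python3 - <<'E'
from h import *
s=r.read_state();y=s['eef_rot'][2];print(s['ee_pos'],np.degrees(y),s['force'],s['finger_force'])
T=s['ee_pos'][:2]+5*np.array([np.sin(y),-np.cos(y)])-[612.9,-14.6]
print(np.hypot(*T),"cam deg",np.degrees(np.arctan2(T[1],T[0]))-17+120)
E
```

```text
[594.88676097 -72.10110354  66.21707592] 73.14262028147189 [-0.62226119 -0.38847567  0.69257077] 0.0
60.41696227832609 cam deg 0.35282804615539476
```

Request:
step_arm(commands="0 0 0 0 0 0 0.04;0 0 -0.037 0 0 0 0.04;0 0 -0.037 0 0 0 0.04;0 0 -0.037 0 0 0 0.04;0 0 0 0 0 -8.5 0")

```text
time_s: 5.4
ee_pos: [597.1, -72.4, 181.5]
eef_rot: [3.135, -0.0, 1.423]
force: [0.2, 0.4, -0.5]
width: 34.8
finger_force: 0.0
```

Request:
step_arm(commands="0 0 0 0 0 -8.5 0;0 0 0 0 0 -8.5 0;0 0 0 0 0 -8.4 0;0.0274 -0.0295 0 0 0 0 0;0.0274 -0.0295 0 0 0 0 0")

```text
time_s: 5.9
ee_pos: [521.3, -36.4, 176.0]
eef_rot: [-3.141, -0.0, 1.866]
force: [-0.2, 0.7, 0.5]
width: 0.4
finger_force: 0.0
```

Request:
step_arm(commands="0.0274 -0.0295 0 0 0 0 0;0.0274 -0.0295 0 0 0 0 0;0 0 0 0 0 0 0")

```text
time_s: 6.2
ee_pos: [445.8, 0.1, 175.8]
eef_rot: [-3.14, -0.001, 1.867]
force: [1.1, -0.0, -0.6]
width: 0.3
finger_force: 0.0
```

```bash
python3 - <<'E'
from h import *
print(tool([450,-1.7,62]))
p,W,ok=cloud("top");cv2.imwrite('pics/t3.png',cv2.resize(p[90:290,150:350,::-1],(600,600)))
z=W[...,2];m=ok&(z>88)&(z<104)&(abs(W[...,0]-582)<40)&(abs(W[...,1]+75)<40)
t=W[m];c=cv2.minAreaRect(t[:,:2].astype(np.float32)) if len(t) else None;print(c)
if c: print("cam deg",np.degrees(np.arctan2(c[0][1]+14.6,c[0][0]-612.9))+103)
E
```

```text
([-3.0, 3.5, 113.8], 107.0)
((598.264404296875, -74.69924926757812), (14.652358055114746, 13.984167098999023), 82.61936950683594)
cam deg -0.6864812350520992
```

View pics/t3.png

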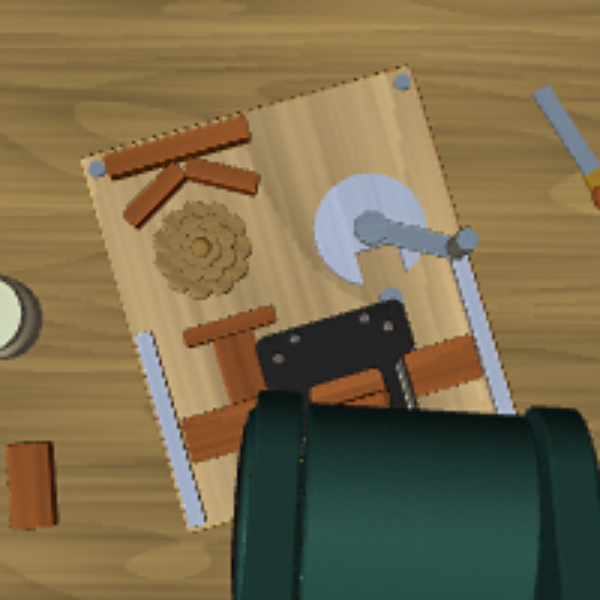

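The cam is at about −0.7° and its notch, at (385,275) in the crop, faces the roller at (390,295). I'll lower the closed fingers behind the push plate.

Request:
step_arm(commands="-0.003 0 0.035 0 0 0 0;0 0 0.035 0 0 0 0;0 0 0.04 0 0 0 0;0 0 0 0 0 0 0;0 0.008 0 0 0 0 0")

```text
time_s: 6.75
ee_pos: [458.1, -2.0, 66.5]
eef_rot: [-3.14, -0.001, 1.864]
force: [0.1, 0.4, 0.0]
width: 0.3
finger_force: 0.0
```

Request:
step_arm(commands="0 0.005 0 0 0 0 0;0 0.005 0 0 0 0 0;0 0.005 0 0 0 0 0;0 0.005 0 0 0 0 0")

```text
time_s: 7.15
ee_pos: [477.8, 4.1, 67.0]
eef_rot: [3.141, 0.0, 1.864]
force: [-3.3, -1.1, 2.5]
width: 0.1
finger_force: 1.8
```

```bash
cat > j.py <<'E'
from h import *
s=r.read_state();d=s['ee_pos'][:2]-[566.7,34];a=np.radians(17)
print("jig",d@[np.cos(a),np.sin(a)],d@[-np.sin(a),np.cos(a)],s['ee_pos'][2],"F",s['force'][:2]@[np.cos(a),np.sin(a)],s['force'])
E
python3 j.py
```

```text
jig -93.74889565544653 -2.6181237185524573 66.97886369363495 F -3.4627793871007495 [-3.28595714 -1.09587536  2.45233729]
```

Request:
step_arm(commands="0 0.004 0 0 0 0 0;0 0.004 0 0 0 0 0")

```text
time_s: 7.35
ee_pos: [485.1, 6.4, 66.3]
eef_rot: [-3.141, -0.0, 1.864]
force: [-3.4, -0.4, 2.2]
width: 0.4
finger_force: 1.8
```

Request:
step_arm(commands="0 0.003 0 0 0 0 0;0 0 0 0 0 0 0")

```text
time_s: 7.55
ee_pos: [488.2, 7.3, 66.2]
eef_rot: [3.141, 0.0, 1.864]
force: [0.4, -0.3, -0.6]
width: 0.5
finger_force: 0.0
```

```bash
python3 j.py; python3 - <<'E'
from h import *
p,W,ok=cloud("top");cv2.imwrite('pics/t4.png',cv2.resize(p[90:290,150:350,::-1],(600,600)))
E
```

```text
jig -82.86012444978591 -2.535636435385689 66.22726315091535 F 0.27567627454885624 [ 0.39194952 -0.33911255 -0.61790956]
```

View pics/t4.png

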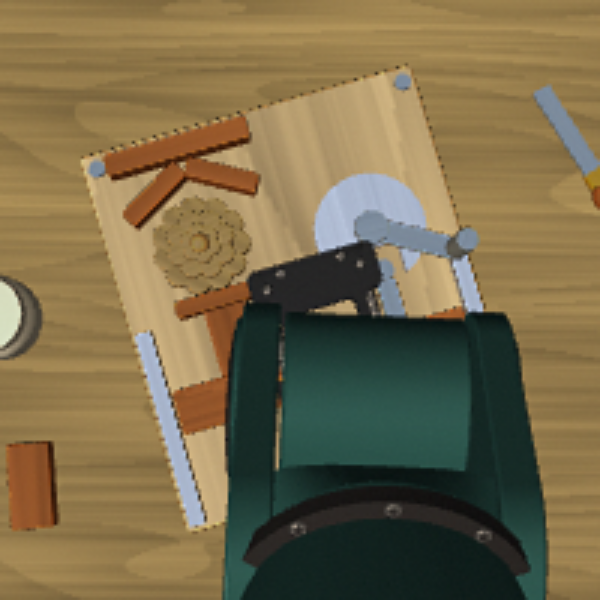

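The jaw edge is now at (212,302) and touches the rosette, and the roller at (387,268) is entering the notch. I'll keep pushing to the stop in small steps.

Request:
step_arm(commands="0 0.003 0 0 0 0 0;0 0.003 0 0 0 0 0")

```text
time_s: 7.8
ee_pos: [493.3, 8.9, 66.1]
eef_rot: [-3.141, -0.0, 1.864]
force: [-4.3, -0.4, 1.5]
width: 0.7
finger_force: 2.1
```

Request:
step_arm(commands="0 0.002 0 0 0 0 0")

```text
time_s: 7.9
ee_pos: [494.8, 9.4, 66.0]
eef_rot: [-3.14, -0.0, 1.864]
force: [-14.0, -7.6, 10.8]
width: 0.4
finger_force: 8.3
```

Request:
step_arm(commands="0 0.002 0 0 0 0 0")

```text
time_s: 8.0
ee_pos: [494.9, 9.6, 65.8]
eef_rot: [-3.136, -0.001, 1.864]
force: [-28.0, -15.6, 25.9]
width: 0.3
finger_force: 16.1
```

```bash
python3 j.py
```

```text
jig -75.77514072353839 -2.382343519843622 65.81538650346947 F -31.347252014829504 [-28.01777749 -15.57509866  25.88285859]
```

The force rose sharply, so the slide has reached a hard stop. I'll back off, lift and check.

Request:
step_arm(commands="0 -0.01 0 0 0 0 0;0 -0.015 0 0 0 0 0;0 -0.015 -0.03 0 0 0 0;0 0 -0.045 0 0 0 0;0 0 -0.045 0 0 0 0")

```text
time_s: 8.5
ee_pos: [457.6, -1.6, 187.2]
eef_rot: [-3.141, -0.0, 1.863]
force: [0.8, -0.2, 0.1]
width: 0.8
finger_force: 0.0
```

Request:
step_arm(commands="0.045 0 -0.02 0 0 0 0;0.05 0 0 0 0 0 0;0.05 0 0 0 0 0 0;0.05 0 0 0 0 0 0;0 0 0 0 0 0 0")

```text
time_s: 9.0
ee_pos: [400.8, 189.2, 206.4]
eef_rot: [3.14, -0.001, 1.869]
force: [0.1, -0.9, -0.2]
width: 0.4
finger_force: 0.0
```

```bash
python3 - <<'E'
from h import *
print(r.read_state()['ee_pos'])
p,W,ok=cloud("top");cv2.imwrite('pics/t5.png',cv2.resize(p[90:290,150:350,::-1],(600,600)))
a=np.radians(17);z=W[...,2];D=W[...,:2]-[566.7,34]
J=np.stack([D@[np.cos(a),np.sin(a)],D@[-np.sin(a),np.cos(a)]],-1)
m=ok&(z>88)&(z<104)&(abs(J[...,1])<36)&(abs(J[...,0]+70)<40)
if m.any(): print("plate slide",cv2.minAreaRect(J[m].astype(np.float32))[0][0]+90,m.sum())
m=ok&(z>40)&(z<52)&(abs(J[...,1]-55)<36)&(J[...,0]<40)&(J[...,0]>-20)
m=r.silhouettes("rosette","top")[0]["pixels"]&ok
c,rad=cv2.minEnclosingCircle(J[m].astype(np.float32));print("rosette",c,rad)
m=ok&(z>88)&(z<104)&(abs(W[...,0]-598)<30)&(abs(W[...,1]+75)<30)
if m.any():
  c=cv2.minAreaRect(W[m][:,:2].astype(np.float32))[0];print("cam",np.degrees(np.arctan2(c[1]+14.6,c[0]-612.9))+103)
E
```

```text
[400.83032932 189.17066518 206.38998719]
plate slide 29.51193618774414 192
rosette (9.428535461425781, -242.0621337890625) 92.93473815917969
cam -0.6510692471342736
```

View pics/t5.png

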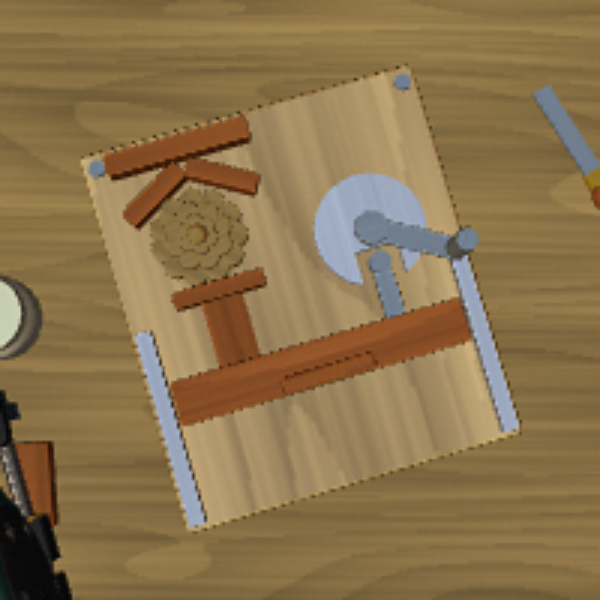

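The slide is at about 29.5 mm, at its hard stop. The roller sits in the notch at (380,262), and the rosette lies between the jaw and the V stop.

```bash
python3 -c "
from rig import r
print(r.job_done())"
```

```text
the job is handed in; nothing more can be done
None
```

I turned the cam to its low point (within about 1°), then pushed the slide to its hard stop, measured at about 29.5 mm. The rosette lies between the jaw and the V stop. The arm is clear, and the job is handed in at about 9 s.

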